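Match the recipe stand's second leg to the set one and squeeze its cam lever shut

ROBOT

A 6-joint arm with a two-finger parallel gripper is mounted at the origin on a cart in front of the work surface, level with it; the furniture and walls round the work are solid. World frame = base frame: x ahead of the robot, y to its left, z up, the work surface at z = 0. Lengths are in m, angles in degrees, forces in N, time in s.
With the tool pointing down it reaches from about 0.35 to 0.775 m from the base axis. Payload 5.5 kg.
Tool frame: the origin (TCP) lies on the centre line of the jaws, within the pads' length; the fingertips stand 17 mm ahead of it and the grasp point (between the pads) lies 2 mm behind it; z points along the fingers, y is the direction in which the jaws open and shut (so a half turn about z gives the same grasp; the last joint's range is limited). The gripper opens to 85 mm and grips with 20 to 120 N. Pads are 22 mm wide; open, the fingers measure 114 mm over their backs; the gripper's body (76 mm by 85 mm) begins 54 mm behind the grasp point. The pads swing forward as they close: fully open they stand 13 mm farther back than shut.
Start: joints at [65.168, 17.945, 2.641, 74.691, 0, 82.002], TCP at [0.167, 0.55, 0.248] pointing down, gripper open.
Joint ranges: [-158.12, 158.12], [-49.38, 96.58], [-58.88, 72.47], [-126.05, 133.96], [-84.25, 85.87], [-180, 180]. Speed limits (degrees/s): [147.25, 147.25, 180, 180, 180, 180].

INTERFACE

Orientations are given as [roll, pitch, yaw] about the fixed x, y, z axes, in that order (R = Rz(yaw) Ry(pitch) Rx(roll)).
In Python, from plant import manip gives the robot as it stands.
- The arm moves only by the tool move_arm, never from a script. Its argument "series" is a list of rows, each a list of 3 entries, a list of its own where there are three numbers: the finger opening in mm, from 0 to 85.4, then the shift along the tool's x, y, z in mm, then the turn, a rotation vector about the tool's x, y, z in degrees. A call has 1 to 10 rows; each row is the pose to reach, as a shift and turn from the pose commanded when the call began, along the tool's axes at that moment; what a row does not reach only later rows make up. A row lasts 1/10 s, in which the tool goes at most 50 mm and 8.59 degrees, less where a joint would pass 70% of its speed; a pose out of reach is approached as far as the arm can. A call with a gripper value outside its range is refused whole. The fingers move at their own pace and stop on an object; the grip force is fixed at half the most. Time passes only in rows, so rows that repeat a pose let the fingers close. It gives the time, the measured TCP pose, the force and the opening at its end, in the units of the state.
- manip.read_state(): the state, without advancing time (a new reading comes with each control period).
- manip.get_image(name): name is "scene" or "top"; returns a dict with "frame" (400x640x3 uint8, red, green, blue), "mtx" (3x3 intrinsics, pixels), "R" (3x3) and "t" (3): a world point X has camera coordinates R X + t. Camera axes: x right, y down, z forward; pixel columns grow to the right and rows downward; lengths in m; the calibration is good to about 2 mm. A picture is of the moment at which its call begins. There is no depth.
- manip.hand_in(): hands the job in, once; it reports no verdict.
The state is a dict: "time": time; "joints": joint angles; "dq": joint speeds; "joint_torque": joint torques, N m; "tool_pos": TCP position; "tool_rot": TCP orientation; "ft_force": force on the tool from outside, world axes, zero at the start; "ft_torque": the same for the moment, N m; "opening": finger opening in m.
Only numpy, scipy, OpenCV 4.12 (cv2) and the standard library are available. Lean on these libraries where they do the work, as an engineer would, in place of code of your own. Each camera call takes 0.05 s, during which the arm holds its last target. There are 200 camera calls.

TASK

The recipe stand lies face down with one leg already set and the other, with its cam lever open, still pushed in. Slide the open leg out against its light return spring until its rubber foot is level with the foot of the set leg, and, holding it at that length, squeeze its cam lever fully shut against the leg's grip post; do not begin closing the lever before the feet are level. Finish still holding the leg at that length with post and lever pinched between the fingers; do not shift the set leg or knock the things lying around.

Things in the scene. Friction and masses are not known exactly. Their poses are not given: they have to be found in the camera images.
- stand_panel: grey sheet panel of the stand, 194 x 250 x 10 mm, fixed on the worktop; origin on the worktop at its middle. Two channel rails (26 mm wide, 225 mm long in y, tops 32 mm above the worktop) are fixed on it, centre lines at x = -55 and +55 mm; either one may carry the open leg. Its +y axis is the direction in which both legs slide out.
- leg_grip (a point): black upright grip post of the OPEN leg, rigid with it: 30 mm (x) by 10 mm (y), from 32 to 85 mm above the worktop. Point at its middle, 58 mm above the worktop; +y: the leg slides out. Fingers closing along y straddle post and paddle from above: the -y finger pushes the leg out, the other squeezes the paddle to the post. Outer faces of the pair 36 mm apart open, 20 mm shut.
- lever_paddle (a point): the steel upright paddle of the open leg's cam lever, carried by that leg: 30 mm (x) by 8 mm (y, thickness), from 32 to 85 mm above the worktop, standing on the +y side of the grip post. Point at its middle, 58 mm above the worktop: 27 mm from the post's middle plane along +y when open, 11 mm when closed.
- lever (a joint): cam lever of the open leg: 0 m open (start), 0.016 m fully shut against its stop; it slides toward the post (-y of the leg), resists with about 7 N and stays where it is left
- leg (a joint): how far the open leg is slid out: 0 m fully in (start) to 0.105 m. A spring pulls it back in with 2.4 N at 0, 3.7 N at 0.105 m, all the time, so it slides back in if let go (the closed lever does not carry it until the stand is loaded)
- set_leg (a joint): how far the set leg (twin of the open one, same zero, its lever already shut, stiff) is slid out: this is the length mark, 0.045 to 0.09 m. The feet are level when joint leg equals joint set_leg
- leg_foot (a point): end of the open leg's round rubber foot (23 mm across), on its axis 20 mm above the worktop, 172 mm along +y from the middle plane of its grip post
- set_leg_foot (a point): end of the set leg's identical foot, 20 mm above the worktop; axes as the panel's. The set leg also has a post and a shut paddle like the open leg's, 172 mm behind its foot
- pen_between: blue pen, 145 mm long, 9 mm thick, lying loose on the panel between the two rails
- garlic_bulb: loose garlic bulb, about 60 mm, on the worktop in front of the stand
- tape: loose roll of tape, 98 mm across, 25 mm high, on the worktop beside the panel's -y edge
- lemon_near: loose lemon, 78 x 55 mm, on the worktop behind the stand

How it is judged (in metres and radians):
On the way, in this order (a step that is already met when the one before it is completed fails the run):
1. the leg is held out with its foot level with the set leg's foot (within 6 mm), the lever still open (y of leg_foot in the frame of set_leg_foot between -0.006 and 0.006 m and value of joint lever below 0.004 m and contact force between the fingers and grip_post above 0.5 N), for 0.2 s.
2. the lever is squeezed shut with the feet still level (y of leg_foot in the frame of set_leg_foot between -0.006 and 0.006 m and value of joint lever above 0.014 m and contact force between the fingers and grip_post above 2 N and contact force between the fingers and paddle_plate above 2 N), for 0.2 s.
At the end, for the whole second after the job is handed in: The open leg's foot is level with the set leg's foot within 6 mm, its lever is shut (at least 14 of 16 mm), the leg is at rest, and the fingers still pinch grip post and lever paddle with more than 2 N on each (all of step 2 and velocity of joint leg between -0.01 and 0.01 m/s); the arm keeps its last pose, push and grip.
It fails at once if the lever was closed (more than 6 mm) while the feet were more than 12 mm out of level (value of joint lever above 0.006 m and (y of leg_foot in the frame of set_leg_foot above 0.012 m or y of leg_foot in the frame of set_leg_foot below -0.012 m)).
It fails at once if the set leg was shifted by more than 4 mm (distance of set_leg_foot from where it was at the start of the episode above 0.004 m).
It fails at once if a bystander was knocked more than 30 mm (distance of any of pen_between, garlic_bulb, tape, lemon_near from where it was at the start of the episode above 0.03 m).
It also fails if it takes over 43 s, if anything falls off the work surface, if the arm or the gripper's body presses on something with over 40 N, if the wrist force passes 120 N, or if a joint passes its speed limit or range.

## Working session

There is one attempt and no reset: what is moved stays moved. The work goes in short steps, Python scripts to look and compute and a tool call to move; the robot and the scene stay as the last step left them, time stands still between calls to the robot, and variables do not carry over. Pictures are saved under pics/ and viewed, about 8 in all and at most 12, crops included, and the job is handed in when it is done.

Besides the shell and the picture viewer there is one more tool, called after "Emit:" by a JSON object that holds its "name" and its "arguments". move_arm: Moves the arm, as the interface text tells. Its arguments: {"type":"object","properties":{"series":{"type":"array","items":{"type":"array"}}},"required":["series"]}

```bash
mkdir -p pics
python3 - <<'E'
from plant import manip
import cv2,pickle
for n in("scene","top"):
    d=manip.get_image(n); pickle.dump(d,open(n+"0.pkl","wb"))
    cv2.imwrite(f"pics/{n}0.png",d["frame"][...,::-1])
    print(n,d["mtx"].tolist(),d["R"].round(4).tolist(),d["t"].round(4).tolist())
s=manip.read_state();print(s)
E
```

```text
scene [[507.31347720042146, 0.0, 318.6944098465864], [0.0, 507.31347720042146, 197.2805297462826], [0.0, 0.0, 1.0]] [[0.5037, -0.8639, 0.004], [-0.6154, -0.3621, -0.7002], [0.6063, 0.3502, -0.714]] [-0.2315, 0.4045, 0.889]
top [[496.63591974497535, 0.0, 323.760874704644], [0.0, 496.63591974497535, 203.5991277676342], [0.0, 0.0, 1.0]] [[-0.0267, -0.9996, -0.0055], [-0.9776, 0.0272, -0.2089], [0.209, -0.0002, -0.9779]] [0.0335, 0.5553, 1.099]
{'time': 0.1, 'joints': array([ 6.51693167e+01,  1.79878182e+01,  2.58354065e+00,  7.46912033e+01,
       -2.14740542e-03,  8.20008265e+01]), 'dq': array([ 0.0263627 , -0.07733051,  0.23191681, -0.04296093,  0.00573267,
        0.10001795]), 'joint_torque': array([ 4.23487931e-03, -4.81724346e+01,  2.99244601e+01,  1.27810054e-02,
       -5.06620052e-05,  7.55146857e-06]), 'tool_pos': array([0.16633865, 0.54996307, 0.24748534]), 'tool_rot': array([-1.79905149e+02, -1.11604889e-02,  1.63168483e+02]), 'ft_force': array([-0.37242692,  0.78887037,  0.0315374 ]), 'ft_torque': array([-0.02001293,  0.02823195, -0.05119341]), 'opening': 0.08534569752839763}
```

View pics/scene0.png

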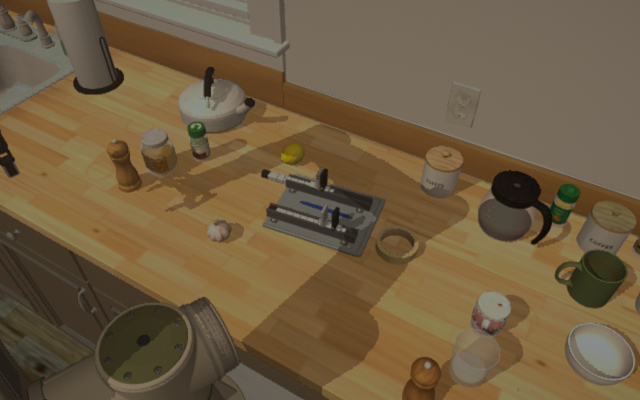

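View pics/top0.png

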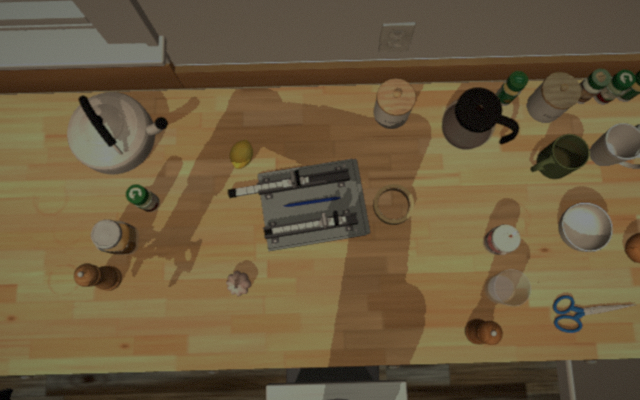

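The stand is at about (313,205) in the top view. The far rail's leg is extended, with its foot at about (231,193), so it is the set leg. The near rail's leg is pushed in, with its foot at about (267,232), so it is the open one. Next I'll enlarge both views.

Run:
```python
import cv2,pickle,numpy as np
for n,(x,y,w,h) in {"top":(220,150,155,105),"scene":(250,155,145,100)}.items():
    f=pickle.load(open(n+"0.pkl","rb"))["frame"][y:y+h,x:x+w,::-1]
    f=(255*(f/255.)**.6).astype(np.uint8)
    f=cv2.resize(f,None,fx=5,fy=5,interpolation=cv2.INTER_CUBIC)
    for i in range(0,w,10): cv2.putText(f,str(x+i),(i*5,8),0,.3,(0,255,255)); cv2.line(f,(i*5,10),(i*5,14),(0,255,255))
    for j in range(10,h,10): cv2.putText(f,str(y+j),(0,j*5+3),0,.3,(0,255,255)); cv2.line(f,(22,j*5),(26,j*5),(0,255,255))
    cv2.imwrite(f"pics/{n}0c.png",f)
```

```text
(no output)
```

View pics/top0c.png

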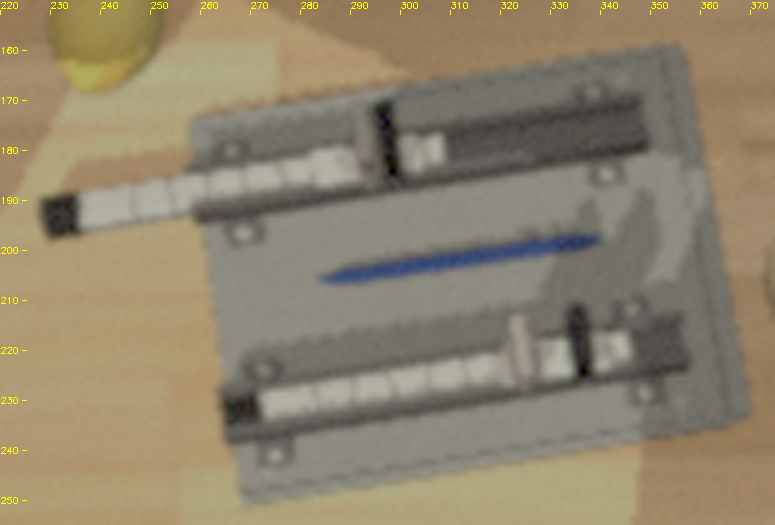

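View pics/scene0c.png

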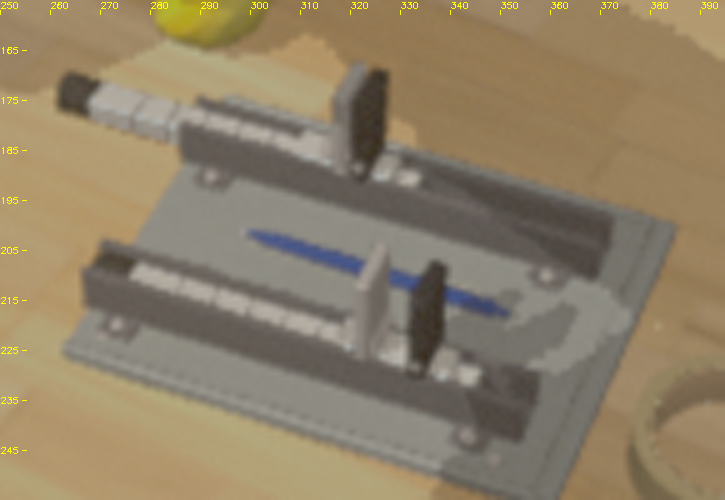

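```bash
cat > h.py <<'E'
import numpy as np,pickle
from scipy.optimize import least_squares
D={n:pickle.load(open(n+"0.pkl","rb")) for n in("top","scene")}
def proj(n,X,D=D):
    d=D[n]; c=np.atleast_2d(X)@d["R"].T+d["t"]; return (c/c[:,2:])[:,:2]*np.diag(d["mtx"])[:2]+d["mtx"][:2,2]
def back(n,uv,z,D=D):
    d=D[n]; r=d["R"].T@np.linalg.solve(d["mtx"],[*uv,1]); C=-d["R"].T@d["t"]; return C+r*(z-C[2])/r[2]
def T(p,L): c,s=np.cos(p[2]),np.sin(p[2]); return np.c_[np.asarray(L)@[[c,s,0],[-s,c,0],[0,0,1]]]+[p[0],p[1],0]
def tp(a,b): return np.array([220+a/5,150+b/5])
def sp(a,b): return np.array([250+a/5,155+b/5])
E
python3 - <<'E'
from h import *
# panel corners
L=np.array([[.097,.125,.01],[.097,-.125,.01],[-.097,-.125,.01],[-.097,.125,.01]])
uv=np.array([tp(190,118),tp(685,45),tp(748,418),tp(243,503)])
uvs=np.array([sp(672,227),sp(63,350)])
f=lambda p:np.r_[(proj("top",T(p,L))-uv).ravel(),(proj("scene",T(p,L[[1,3]]))-uvs).ravel()]
r=least_squares(f,[.55,.02,.1]);p=r.x;print(p,np.degrees(p[2]),f(p).round(1))
def loc(X): c,s=np.cos(p[2]),np.sin(p[2]); d=X-[p[0],p[1],0]; return np.array([c*d[0]+s*d[1],-s*d[0]+c*d[1],X[2]])*1000
show=lambda k,n,uv,z:print(k,n,loc(back(n,uv,z)).round(1))
show("setfoot","top",tp(42,217),.02);show("openfoot","top",tp(222,408),.02)
show("setfoot","scene",sp(60,92),.02)
# tops: post top face, inner edge
show("openpost top far corner L","top",tp(570,305),.085);show("far R","top",tp(586,305),.085)
show("setpost top farL","top",tp(374,102),.085);show("far R","top",tp(392,100),.085)
show("paddle open farL","top",tp(509,315),.085);show("R","top",tp(525,315),.085)
show("openpost scene topL","scene",sp(417,262),.085);show("topR","scene",sp(447,268),.085)
show("setpost scene topR","scene",sp(388,70),.085)
show("paddle sc top","scene",sp(388,245),.085)
for q in (.02,.04,.06,.085): print(q,)
E
```

```text
[0.56615427 0.04337452 0.13383844] 7.668377551323138 [-0.8  0.4  0.2 -0.7  1.6  1.2 -0.6  0.9  1.8 -1.5 -1.1 -1.5]
setfoot top [ 57.  199.5  20. ]
openfoot top [-49.8 126.   20. ]
setfoot scene [ 51.  198.5  20. ]
openpost top far corner L top [-39.6 -42.9  85. ]
far R top [-40.8 -50.1  85. ]
setpost top farL top [69.3 30.8 85. ]
far R top [68.9 22.4 85. ]
paddle open farL top [-39.8 -14.9  85. ]
R top [-40.9 -22.   85. ]
openpost scene topL scene [-47.9 -37.9  85. ]
topR scene [-46.1 -51.8  85. ]
setpost scene topR scene [66.3 22.  85. ]
paddle sc top scene [-43.1 -21.9  85. ]
0.02
0.04
0.06
0.085
```

Emit:
{"name": "move_arm", "arguments": {"series": [[85,[-49,-42,0],[0,0,-2.4]],[85,[-82,-70,0],[0,0,-4.1]],[85,[-115,-99,0],[0,0,-5.7]],[85,[-148,-127,0],[0,0,-7.4]],[85,[-181,-155,0],[0,0,-9]],[85,[-214,-183,0],[0,0,-10.6]],[85,[-247,-211,0],[0,0,-12.3]],[85,[-280,-239,0],[0,0,-14]],[85,[-313,-267,0],[0,0,-15.5]],[85,[-346,-295,0],[0,0,-17.2]]]}}

```text
time: 1.1
tool_pos: [0.4127, 0.1662, 0.2481]
tool_rot: [180.0, -0.0, -179.6]
ft_force: [0.9, 0.5, 0.4]
opening: 0.0852
```

Emit:
{"name": "move_arm", "arguments": {"series": [[85,[-20,-33,0],[0,0,-1.5]],[85,[-41,-66,0],[0,0,-3]],[85,[-62,-98,0],[0,0,-4.5]],[85,[-82,-131,0],[0,0,-6]],[75,[-102,-163,20],[0,0,-7.3]],[75,[-102,-163,50],[0,0,-7.3]],[75,[-102,-163,70],[0,0,-7.3]],[75,[-102,-163,85],[0,0,-7.3]],[75,[-102,-163,95],[0,0,-7.3]],[75,[-102,-163,95],[0,0,-7.3]]]}}

```text
time: 2.1
tool_pos: [0.5141, 0.0057, 0.1517]
tool_rot: [179.9, -0.2, -172.3]
ft_force: [-0.1, 0.7, 0.6]
opening: 0.0752
```

```bash
cat > look.py <<'E'
import sys,cv2,pickle,numpy as np
from plant import manip
tag=sys.argv[1]; out=[]
for n,(x,y,w,h) in {"top":(220,150,155,105),"scene":(250,110,150,140)}.items():
    if n not in sys.argv[2:]: continue
    d=manip.get_image(n); pickle.dump(d,open(n+tag+".pkl","wb"))
    f=(255*(d["frame"][y:y+h,x:x+w,::-1]/255.)**.6).astype(np.uint8)
    k=4 if n=="scene" else 5
    f=cv2.resize(f,None,fx=k,fy=k,interpolation=cv2.INTER_CUBIC); cv2.imwrite(f"pics/{n}{tag}.png",f)
s=manip.read_state();print(s["time"],s["tool_pos"],s["tool_rot"],s["ft_force"],s["opening"])
E
python3 look.py 1 scene
```

```text
2.15 [0.51490031 0.00562169 0.15290242] [ 1.79975509e+02 -6.82998749e-02 -1.72327035e+02] [ 0.91714457 -0.2993937   0.31348875] 0.07504901082332775
```

View pics/scene1.png

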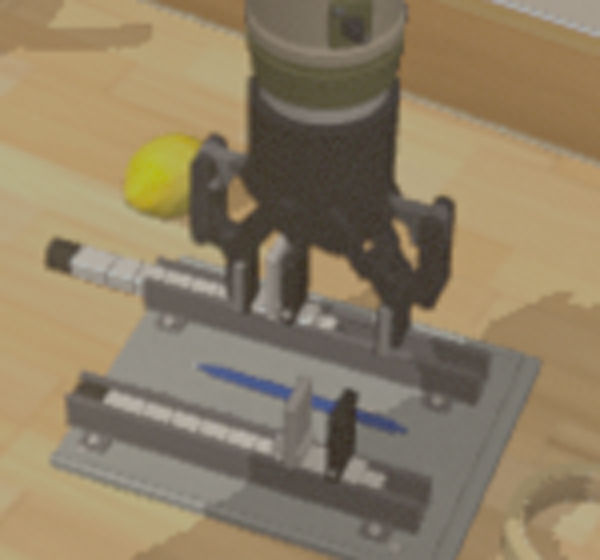

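The open gripper hangs above the stand, and the post and paddle at about (343,430) and (298,420) in the crop line up with it. I'm descending to straddle them.

Emit:
{"name": "move_arm", "arguments": {"series": [[75,[-1,-2,15],[0,0,0]],[75,[-1,-2,30],[0,0,0]],[75,[-1,-2,45],[0,0,0]],[75,[-1,-2,60],[0,0,0]],[75,[-1,-2,75],[0,0,0]],[75,[-1,-2,85],[0,0,0]],[75,[-1,-2,91],[0,0,0]],[66,[-1,-2,91],[0,0,0]],[56,[-1,-2,91],[0,0,0]],[56,[-1,-2,91],[0,0,0]]]}}

```text
time: 3.15
tool_pos: [0.5172, 0.0036, 0.0631]
tool_rot: [-180.0, 0.1, -172.3]
ft_force: [-0.0, -0.6, 0.2]
opening: 0.0558
```

```bash
python3 look.py 2 scene
```

```text
3.2 [0.51717459 0.00357614 0.06301389] [-1.79982420e+02  7.62624140e-02 -1.72333581e+02] [ 0.09238732 -0.28628814 -0.22064387] 0.0562943295208098
```

View pics/scene2.png

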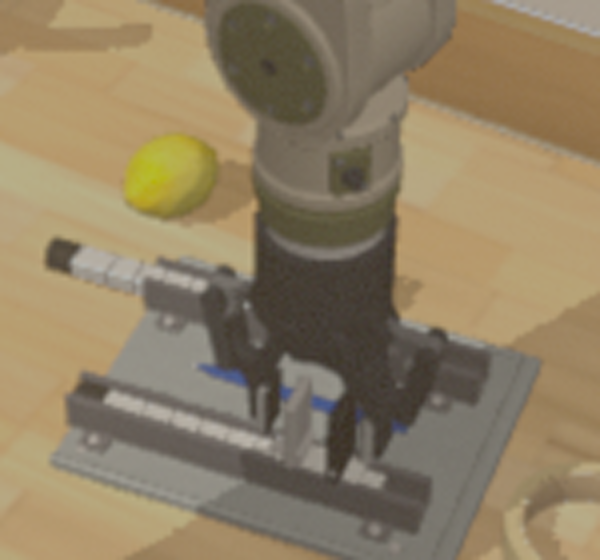

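The fingers straddle the post and paddle in line with the leg, with clear gaps on both sides: fingertips at about (262,420) and (372,450), post and paddle between them. Now I'll narrow the opening, make contact and push most of the way.

Emit:
{"name": "move_arm", "arguments": {"series": [[50,[0,2,0],[0,0,0]],[46,[0,4,0],[0,0,0]],[46,[0,6,0],[0,0,0]],[46,[0,10,0],[0,0,0]],[46,[0,15,0],[0,0,0]],[46,[0,20,0],[0,0,0]],[46,[0,25,0],[0,0,0]],[46,[0,29,0],[0,0,0]],[46,[0,30,0],[0,0,0]],[46,[0,30,0],[0,0,0]]]}}

```text
time: 4.2
tool_pos: [0.5127, 0.0338, 0.0623]
tool_rot: [180.0, 0.0, -172.3]
ft_force: [-0.0, -2.6, 1.3]
opening: 0.0459
```

```bash
python3 look.py 3 scene
```

```text
4.25 [0.5126555  0.0336315  0.06225762] [ 1.79979381e+02  1.26847330e-02 -1.72315079e+02] [ 0.5484425  -2.59839814  1.72660066] 0.04594847328183431
```

View pics/scene3.png

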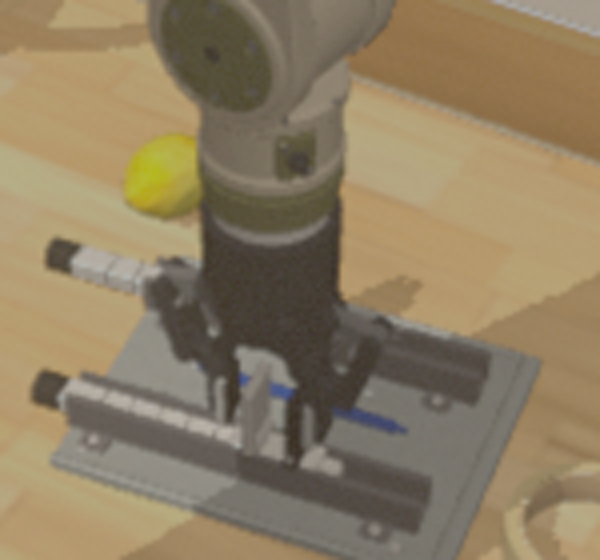

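The leg is sliding out; its foot has appeared at about (45,388), the lever is still open, and about 2.6 N of spring force shows. From the measured post position it needs about 47 mm more. I'll push 44 and measure.

Emit:
{"name": "move_arm", "arguments": {"series": [[46,[0,6,0],[0,0,0]],[46,[0,12,0],[0,0,0]],[46,[0,18,0],[0,0,0]],[46,[0,24,0],[0,0,0]],[46,[0,30,0],[0,0,0]],[46,[0,36,0],[0,0,0]],[46,[0,40,0],[0,0,0]],[46,[0,43,0],[0,0,0]],[46,[0,44,0],[0,0,0]],[46,[0,44,0],[0,0,0]]]}}

```text
time: 5.25
tool_pos: [0.5066, 0.0772, 0.0623]
tool_rot: [180.0, -0.0, -172.3]
ft_force: [1.1, -3.6, 1.8]
opening: 0.0459
```

```bash
python3 look.py 4 top scene
python3 - <<'E'
import cv2,numpy as np
a=cv2.imread("pics/top4.png")[:,:400];b=cv2.imread("pics/scene4.png")[100:,:400]
h=max(len(a),len(b));p=lambda i:cv2.copyMakeBorder(i,0,h-len(i),0,0,0)
cv2.imwrite("pics/both4.png",np.hstack([p(a),p(b)]))
E
```

```text
5.35 [0.5066257  0.07703504 0.06227602] [ 1.79981068e+02 -6.66257897e-03 -1.72335751e+02] [ 0.85691872 -3.64511133  1.0611399 ] 0.04565127104439591
```

View pics/both4.png

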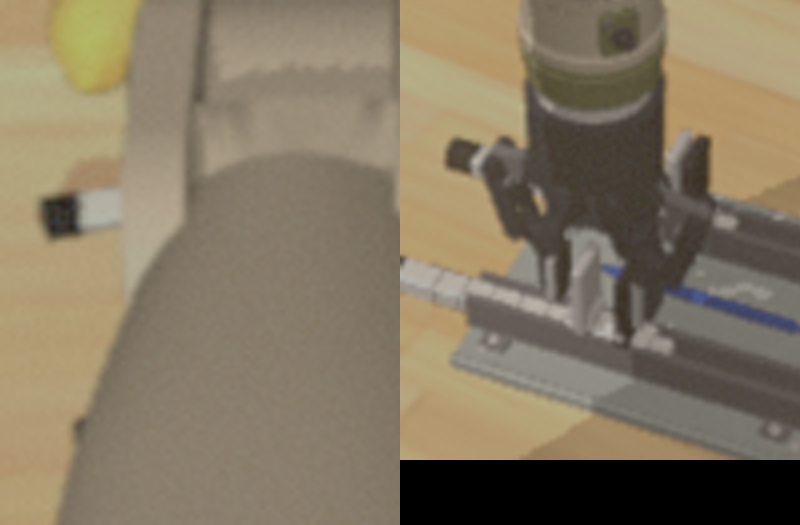

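Top crop: set foot end at about (42,217); the open foot just peeks out past the arm at (76,430). The scene crop cuts the foot off, so I'll show a wider piece of the same picture and compute the difference.

Run:
```python
from h import *
import cv2
p=[0.56615427,0.04337452,0.13383844]
def loc(X): c,s=np.cos(p[2]),np.sin(p[2]); d=X-[p[0],p[1],0]; return (np.array([c*d[0]+s*d[1],-s*d[0]+c*d[1]])*1000).round(1)
print("set mid",loc(back("top",tp(42,217),.02)),"open vis",loc(back("top",tp(76,430),.02)))
d=pickle.load(open("scene4.pkl","rb"))["frame"][155:215,225:305,::-1]
d=(255*(d/255.)**.6).astype(np.uint8)
cv2.imwrite("pics/f4.png",cv2.resize(d,None,fx=10,fy=10,interpolation=cv2.INTER_CUBIC))
for q in (66,68,70,72,74,76): # predicted open foot end centre/edges in crop for leg foot loc y
  X=T(p,[[-.055,.126+q/1000,.02],[-.055,.126+q/1000,.0315],[.055,.1995,.02],[.055,.1995,.0315]]); print(q,((proj("scene",X)-[225,155])*10).round(0).tolist())
```

```text
set mid [ 57.  199.5] open vis [-49.1 196.1]
66 [[197.0, 461.0], [192.0, 428.0], [374.0, 173.0], [370.0, 141.0]]
68 [[190.0, 459.0], [185.0, 426.0], [374.0, 173.0], [370.0, 141.0]]
70 [[183.0, 457.0], [178.0, 424.0], [374.0, 173.0], [370.0, 141.0]]
72 [[176.0, 454.0], [171.0, 422.0], [374.0, 173.0], [370.0, 141.0]]
74 [[168.0, 452.0], [163.0, 419.0], [374.0, 173.0], [370.0, 141.0]]
76 [[161.0, 450.0], [156.0, 417.0], [374.0, 173.0], [370.0, 141.0]]
```

View pics/f4.png

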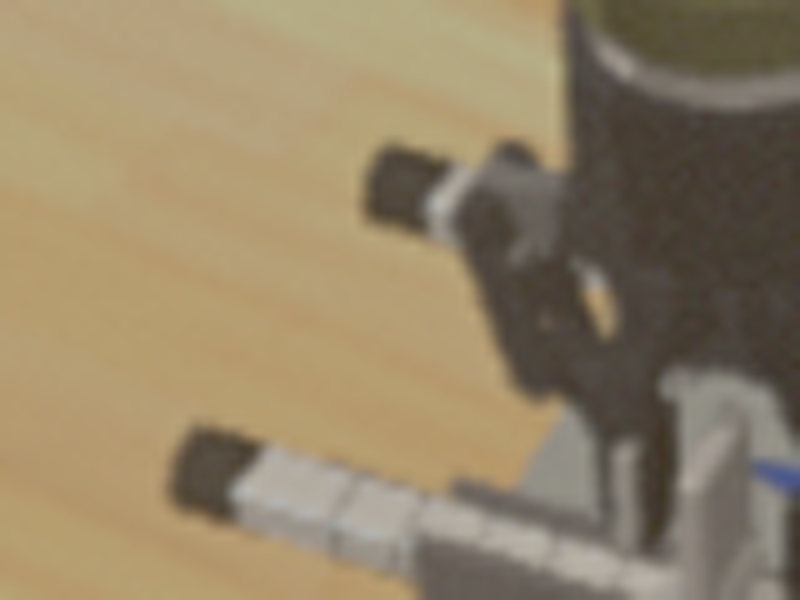

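Both views agree that the open foot is about 3.5 mm short: 196.1 against 199.5 from the top view, and the same offset in the scene view (open foot edge at (170,475), set foot edge at (365,187)). I'll push 3.5 mm and hold, with the lever open.

Emit:
{"name": "move_arm", "arguments": {"series": [[46,[0,2,0],[0,0,0]],[46,[0,3.5,0],[0,0,0]],[46,[0,3.5,0],[0,0,0]],[46,[0,3.5,0],[0,0,0]],[46,[0,3.5,0],[0,0,0]],[46,[0,3.5,0],[0,0,0]],[46,[0,3.5,0],[0,0,0]],[46,[0,3.5,0],[0,0,0]]]}}

```text
time: 6.15
tool_pos: [0.5061, 0.0805, 0.0623]
tool_rot: [180.0, -0.0, -172.3]
ft_force: [-0.5, -3.0, 0.9]
opening: 0.0462
```

Emit:
{"name": "move_arm", "arguments": {"series": [[44,[0,-1,0],[0,0,0]],[42,[0,-2,0],[0,0,0]],[40,[0,-3,0],[0,0,0]],[38,[0,-4,0],[0,0,0]],[36,[0,-5,0],[0,0,0]],[34,[0,-6,0],[0,0,0]],[32,[0,-7,0],[0,0,0]],[30,[0,-8,0],[0,0,0]],[30,[0,-8,0],[0,0,0]]]}}

```text
time: 7.05
tool_pos: [0.5076, 0.0724, 0.0629]
tool_rot: [-180.0, 0.0, -172.3]
ft_force: [-1.3, -4.2, 6.2]
opening: 0.0302
```

Emit:
{"name": "move_arm", "arguments": {"series": [[28,[0,-1,0],[0,0,0]],[26,[0,-2,0],[0,0,0]],[24,[0,-3,0],[0,0,0]],[22,[0,-4,0],[0,0,0]],[20,[0,-5,0],[0,0,0]],[16,[0,-5,0],[0,0,0]],[10,[0,-5,0],[0,0,0]],[10,[0,-5,0],[0,0,0]],[10,[0,-5,0],[0,0,0]],[10,[0,-5,0],[0,0,0]]]}}

```text
time: 8.05
tool_pos: [0.5082, 0.0678, 0.0636]
tool_rot: [179.9, 0.1, -172.3]
ft_force: [-2.8, -3.8, 13.0]
opening: 0.0182
```

```bash
python3 look.py 5 scene
python3 - <<'E'
import cv2,pickle,numpy as np
d=pickle.load(open("scene5.pkl","rb"))["frame"][155:215,225:305,::-1]
d=(255*(d/255.)**.6).astype(np.uint8)
cv2.imwrite("pics/f5.png",cv2.resize(d,None,fx=10,fy=10,interpolation=cv2.INTER_CUBIC))
E
```

```text
8.1 [0.50822018 0.06778354 0.06358813] [ 1.79947925e+02  6.98754609e-02 -1.72320260e+02] [-2.8812673  -4.0728314  12.62101845] 0.018104892185397986
```

View pics/f5.png

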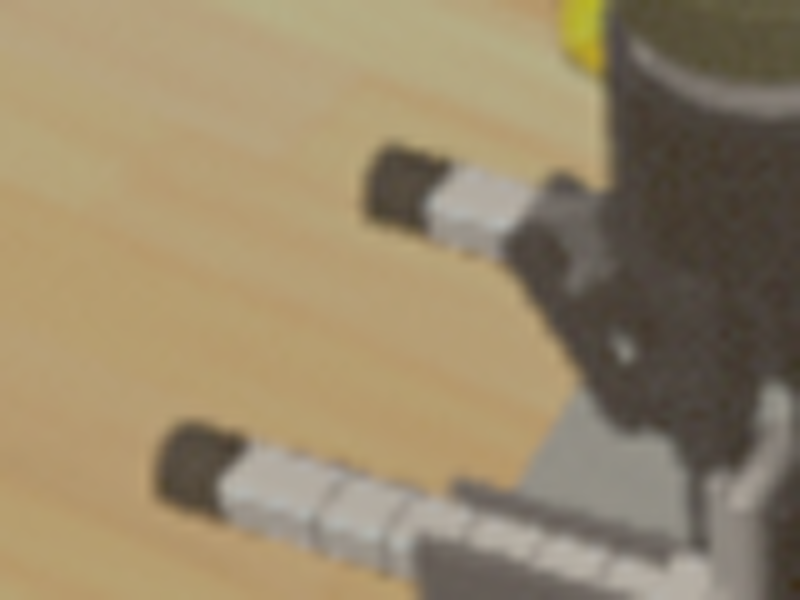

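The open foot's edge is now at about (156,470), 3.9 mm further out, so it is level within about half a millimetre. The set foot is unchanged at (365,187), and the lever is shut with an opening of about 18 mm. A short hold to settle, then I'll hand in.

Emit:
{"name": "move_arm", "arguments": {"series": [[10,[0,0,0],[0,0,0]],[10,[0,0,0],[0,0,0]],[10,[0,0,0],[0,0,0]],[10,[0,0,0],[0,0,0]],[10,[0,0,0],[0,0,0]]]}}

```text
time: 8.6
tool_pos: [0.5082, 0.0678, 0.0636]
tool_rot: [179.9, 0.1, -172.3]
ft_force: [-2.7, -5.5, 12.9]
opening: 0.0178
```

```bash
python3 -c "
from plant import manip
s=manip.read_state();print(s['tool_pos'],s['opening'],s['ft_force']);print(manip.hand_in())"
```

```text
[0.50820846 0.0677893  0.06358948] 0.01781332518814906 [-2.73343284 -5.46141376 12.91680778]
the job is handed in; nothing more can be done
None
```

I pushed the near (open) leg out about 73 mm with the lever still open, held it at the set leg's length, then squeezed the lever shut while moving the tool back so the leg stayed put. I handed in at about 8.6 s with post and paddle still pinched; no verdict was reported.

- **Feet:** the last picture puts them level within about 0.5 mm. The set leg's foot had not moved.
- **Lever:** I judged it shut from the finger opening of about 18 mm. The expected width of the closed pair is 20 mm, and I took the missing 2 mm as give in the pads. I could not see the lever's stop directly.
- **Forces and pose:** the tool pose held steady over the last 0.5 s, with a small upward force of about 13 N at the wrist. I did not measure the finger forces on post and paddle separately.
- **Things lying around:** no contact showed in the pictures or force readings. The garlic bulb and tape roll were not in the last close-up, so I did not check them again after the move.

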